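# Cock, load and fire the projectile-motion thrower

### The job

Get a test shot out of the ball thrower: press its sprung arm back and down until the latch clicks over it, stopping at the click rather than forcing the arm hard onto the rubber beneath, and let go. Then set the middle-sized ball from the stand on the arm's seat, leaving the other two balls where they are. Press the trigger down so that the arm throws the ball into the catch box.

Things in the scene. Friction and masses are not known exactly. Their poses are not given: they have to be found in the camera images.
- launcher: Bench ball thrower, fixed: steel base plate 370 x 110 x 12 mm (its rear edge at x = -295 mm), two cheeks, axle 105 mm above the bench, stop bar (top 177 mm high, 28 to 55 mm behind the axle). Origin on the bench under the axle; x = throwing direction, level; y along the axle; z up. The arm points backwards (-x) from the axle and swings in the x-z plane at y = 0.
- thrower (a joint): Swing of the sprung arm, rad: 0 = let off, against the stop bar, pointing back and 42 degrees (0.733 rad) above level; grows as it is pressed back and down; 0.733 = level; caught anywhere from 0.66 to 0.80, as the latch is set. Unless caught it flies back to 0 when let go. Bar 24 x 8 mm, middle plane through the axle, 240 mm from axle to the 6 mm steel cross pin at its end.
- thumb_pad (a point): Centre of the top of the flat black rubber pad on the arm's upper face, where it is pressed: 50 mm along the arm, 34 mm across, 193 mm from the axle, 8 mm above the arm's middle plane. Square to the arm it takes 5 N at the start, 8 N near the end of the swing. Flying off, the arm end rises to 275 mm above the bench: whatever presses the trigger must lean clear of it.
- latch_foot (a point): Point on the base plate's top under the caught cross pin, between two uprights 72 mm high. A block is clamped there at an unmeasured height that varies by 32 mm. On it a sprung steel hook, its sloped top 26 mm above the caught pin, is pushed aside by the pin (1 to 3 N more) and snaps over it. 3.5 mm further down the pin meets firm rubber: about 6 N more per mm of pad travel.
- trigger_foot (a point): Point on the bench straight under the centre of the trigger, a steel pad 28 x 28 mm on the hook's tail, 114 mm behind the cross pin. The pad's top is 44 to 76 mm above the bench, higher or lower with the latch block. Pressed down 11 to 18 mm with 1 to 3 N it draws the hook off the pin and the arm flies; it stops after about 29 mm and springs back.
- ball_seat (a point): Where the ball's centre lies once it sits on the arm: on the axis of the seat, a steel tube 34 mm outside, 26 mm inside, 10 mm high, on the arm's upper face 135 mm from the axle. The point is 15 mm above the tube's rim and moves with the arm. The ball rests on the rim and centres itself.
- ball_center (a point): Centre of the middle-sized wooden ball, 40 mm diameter, about 26 g: the one to throw. It rests on one of the stand's three tubes, its centre 52 mm above the bench.
- ball_small_center (a point): Centre of the small wooden ball, 25 mm diameter, on another tube of the stand; to be left there.
- ball_large_center (a point): Centre of the large wooden ball, 55 mm diameter, on another tube of the stand; to be left there.
- stand: Ball stand, fixed: plywood strip 60 x 250 x 12 mm with three upright aluminium tubes, 24 mm outside, 18 mm inside, rims 34 mm above the bench, in a row along its y axis at -85, 0 and +85 mm. Origin in the middle of its underside. Which ball is on which tube changes.
- catch_wall (a point): Plywood catch box, fixed, in front of the thrower in line with the throw; this point is the middle of the foot of its near wall's outer face. Its x axis points along the throw, y across, z up. The box reaches 300 mm along x from here and 130 mm to either side in y; side walls 90 mm, near wall 80 mm, far end board 210 mm high, floor 6 mm thick.
There are look-alikes about, which are no part of the job. What is shaped like the part that bears ball_center but orange is not meant.

How it is judged:
On the way, in this order (a step that is already met when the one before it is completed fails the run):
1. the arm is cocked: it stays back on its latch with the robot off it (value of joint thrower above 0.64 rad and velocity of joint thrower below 0.1 rad/s and contact force between each of the fingers, the arm and thrower below 0.2 N), for 0.3 s.
2. the middle-sized ball sits on the cocked arm's seat, let go (value of joint thrower above 0.64 rad and distance between ball_center and ball_seat below 0.006 m and contact force between the fingers and ball below 0.05 N and contact force between each of the fingers, the arm and thrower below 0.2 N), for 0.3 s.
3. the arm has been let off and the ball flies off it, untouched (value of joint thrower below 0.15 rad and linear speed of ball above 0.8 m/s and distance between ball_center and ball_seat above 0.02 m and height (world z) of ball_center above 0.12 m and contact force between each of the fingers, the arm and ball below 0.05 N and contact force between each of the fingers, the arm and thrower below 0.2 N), for 0.04 s.
At the end, for the whole second after the job is handed in: The middle-sized ball lies inside the catch box, on its floor (centre less than 60 mm above the bench and between the walls), the arm is back against its stop bar (within 0.05 rad), and the other two balls are still on their tubes (within 10 mm) (x of ball_center in the frame of catch_wall between 0.005 and 0.295 m and y of ball_center in the frame of catch_wall between -0.125 and 0.125 m and height (world z) of ball_center below 0.06 m and value of joint thrower below 0.05 rad and distance of each of ball_small_center, ball_large_center from where it was at the start of the episode below 0.01 m); the robot touches nothing.
It fails at once if the throwing arm is forced: pushed with more than 30 N (contact force between any of the fingers, the arm and thrower above 30 N).
It fails at once if one of the other balls is knocked off the stand or moved (distance of any of ball_small_center, ball_large_center from where it was at the start of the episode above 0.02 m).
It also fails if it takes over 72 s, if anything falls off the work surface, if the arm or the gripper's body presses on something with over 40 N, if the wrist force passes 120 N, or if a joint passes its speed limit or range.

### The arm

A 6-joint arm with a two-finger parallel gripper is mounted at the origin on the work surface. World frame = base frame: x ahead of the robot, y to its left, z up, the work surface at z = 0. Lengths are in m, angles in rad, forces in N, time in s.
With the tool pointing down it reaches from about 0.425 to 0.95 m from the base axis. Payload 3.5 kg.
Tool frame: the origin (TCP) lies between the finger pads; the fingertips stand 17 mm ahead of it and the grasp point (between the pads) lies 2 mm behind it; z points along the fingers, y is the direction in which the jaws open and shut (so a half turn about z gives the same grasp; the last joint's range is limited). The gripper opens to 85 mm and grips with 20 to 120 N. Pads are 22 mm wide; open, the fingers measure 114 mm over their backs; the gripper's body (76 mm by 85 mm) begins 54 mm behind the grasp point. The pads swing forward as they close: fully open they stand 13 mm farther back than shut.
Start: joints at [1.03, 0.286, 1.577, -0, 1.279, -0.15], TCP at [0.257, 0.624, 0.248] pointing down, gripper open.
Joint ranges: [-2.77, 2.77], [-0.9, 2.22], [0.21, 2.48], [-1.53, 4.67], [0.24, 2.81], [-2.84, 2.84]. Speed limits (rad/s): [2.79, 2.79, 3.14, 3.14, 3.14, 3.14].

### API

Orientations are given as a unit quaternion [w, x, y, z].
In Python, from bench import arm, viewer, finder gives the robot as it stands.
- The arm moves only by the tool jog_arm, never from a script. Its arguments are lists of equal length, an entry for each row: "translation": the shift along the tool's x, y, z in mm, a list of three; "rotation": the turn, a rotation vector about the tool's x, y, z in degrees, a list of three; "gripper": the closure, from 0 (fully open) to 1 (shut). In form: {"translation": [[x, y, z], ...], "rotation": [[wx, wy, wz], ...], "gripper": [gripper, ...]}. A call has 1 to 10 rows; each row is the pose to reach, as a shift and turn from the pose commanded when the call began, along the tool's axes at that moment; what a row does not reach only later rows make up. A row lasts 1/10 s, in which the tool goes at most 50 mm and 8.59 degrees, less where a joint would pass 70% of its speed; a pose out of reach is approached as far as the arm can. A call with a gripper value outside its range is refused whole. The fingers move at their own pace and stop on an object; "squeeze" is the grip in N (left out, the last holds). Time passes only in rows, so rows that repeat a pose let the fingers close. It gives the time, the measured TCP pose, the force and the opening at its end, in the units of the state.
- arm.read_state(): the state, without advancing time (a new reading comes with each control period).
- viewer.get_image(name): name is "scene" or "top" or "wrist"; returns the picture (420x560x3 uint8, red, green, blue); there is no depth.
- viewer.camera_params(name): a dict with "mtx" (3x3 intrinsics, pixels), "R" (3x3) and "t" (3): a world point X has camera coordinates R X + t; the wrist camera has in their place "hand_eye" (4x4, takes a point from camera to tool coordinates, whose origin is the TCP and whose axes are the flange's). Camera axes: x right, y down, z forward; pixel columns grow to the right and rows downward; lengths in m; the calibration is good to about 2 mm. A picture is of the moment at which its call begins: read the wrist's pose just before it. camera_params takes no time and is no camera call.
- arm.close_job(): hands the job in, once; it reports no verdict.
Trained networks look in the newest picture that a camera, given by its name, has taken for a name from the list of things; names that differ only in an ending like _2 or _b are one class to them, and where a whole thing is asked for, a point or a joint stands for the part that bears it (a point fixed in the world has none). Each returns a list of dicts, best first, with "p" (0 to 1); they miss things now and then, are a little off and sometimes report something else, mostly with a low value. They report only what shows in the picture. A call takes as long as a camera call. They do not tell look-alikes from the thing itself.
- finder.regions_of(thing, camera): "mask" (420x560 bool, what is visible of it) and "box" ([left, top, width, height] in pixels, round what is visible of it).
The state is a dict: "t": time; "joint_positions": joint angles; "joint_velocities": joint speeds; "joint_torque": joint torques, N m; "eef_pos": TCP position; "tool_rot": TCP orientation; "wrist_force": force on the tool from outside, world axes, zero at the start; "torque": the same for the moment, N m; "finger_gap": finger opening in m.
Only numpy, scipy, OpenCV 4.12 (cv2) and the standard library are available. Lean on these libraries where they do the work, as an engineer would, in place of code of your own. Each camera call takes 0.05 s, during which the arm holds its last target.

## Working session

There is one attempt and no reset: what is moved stays moved. The work goes in short steps, Python scripts to look and compute and a tool call to move; the robot and the scene stay as the last step left them, time stands still between calls to the robot, and variables do not carry over. Pictures are saved under pics/ and viewed, and the job is handed in when it is done.

Besides the shell and the picture viewer there is one more tool, called after ">>>" by a JSON object that holds its "method" and its "body". jog_arm: Moves the arm, as the interface text tells. Its arguments: {"type":"object","properties":{"translation":{"type":"array"},"rotation":{"type":"array"},"gripper":{"type":"array"},"squeeze":{"type":"number"}},"required":["translation","rotation","gripper"]}

```bash
ls; mkdir -p pics
python3 - <<'E'
from bench import arm, viewer, finder
import cv2
s=arm.read_state(); print(s)
for n in ["scene","top","wrist"]:
    im=viewer.get_image(n); cv2.imwrite(f"pics/{n}0.png",im[:,:,::-1])
    print(n,viewer.camera_params(n))
E
```

```text
pics
{'t': 0.0, 'joint_positions': array([ 1.02997839e+00,  2.87197543e-01,  1.57814954e+00, -1.42299632e-05,
        1.27859536e+00, -1.50028336e-01]), 'joint_velocities': array([-0.00071503, -0.00166913, -0.00227977,  0.00106389, -0.00272346,
        0.00145058]), 'joint_torque': array([ 4.85551482e-04, -4.05963993e+01, -2.92636675e+01, -2.47390682e-05,
        5.70543401e-03, -5.56967763e-06]), 'eef_pos': array([0.25679819, 0.62358878, 0.24694074]), 'tool_rot': array([-3.91404038e-04,  1.94151684e-01,  9.80970817e-01, -1.10780087e-03]), 'wrist_force': array([-0.52684687, -0.73884817, -0.11745316]), 'torque': array([-0.01983032,  0.01082675,  0.01318311]), 'finger_gap': 0.08548768316009646}
scene {'mtx': array([[539.46648427,   0.        , 281.51876119],
       [  0.        , 539.46648427, 221.83813844],
       [  0.        ,   0.        ,   1.        ]]), 'R': array([[-0.01534667,  0.99985178, -0.00780358],
       [ 0.66065414,  0.0042815 , -0.75067821],
       [-0.75053354, -0.01667588, -0.66062192]]), 't': array([-0.0774463 , -0.19983367,  1.59869612])}
top {'mtx': array([[442.7
[... 165 characters left out ...]
2, -0.99970983,  0.00137981],
       [-0.97890014,  0.02326822, -0.20301012],
       [ 0.2029191 , -0.00623289, -0.97917567]]), 't': array([0.09744716, 0.50659184, 0.97298624])}
wrist {'mtx': array([[348.12915176,   0.        , 278.45414305],
       [  0.        , 348.12915176, 209.68738529],
       [  0.        ,   0.        ,   1.        ]]), 'hand_eye': array([[-3.82098855e-04, -9.57814567e-01, -2.87386691e-01,
         7.31305238e-02],
       [ 9.99999916e-01, -3.22928986e-04, -2.53291953e-04,
         2.67461284e-05],
       [ 1.49801230e-04, -2.87386764e-01,  9.57814609e-01,
        -1.26371904e-01],
       [ 0.00000000e+00,  0.00000000e+00,  0.00000000e+00,
         1.00000000e+00]])}
```

View pics/scene0.png

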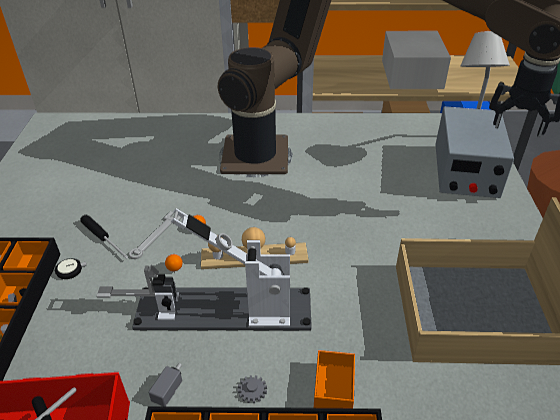

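View pics/top0.png

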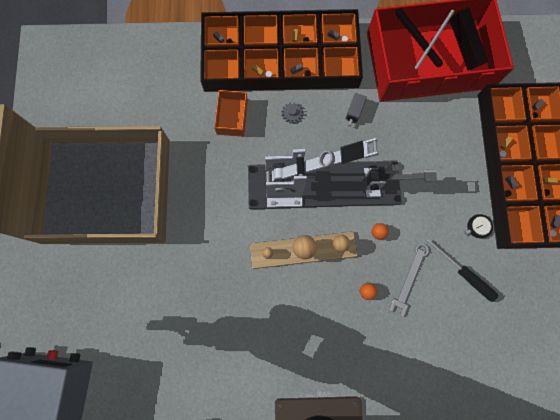

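View pics/wrist0.png

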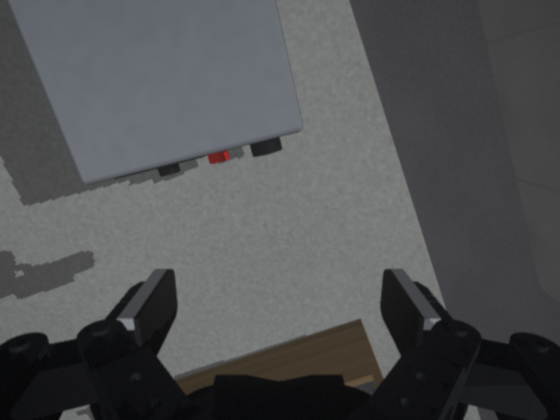

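```bash
cat > h.py <<'E'
from bench import arm, viewer, finder
import numpy as np, cv2
from scipy.spatial.transform import Rotation as Ro
def cam(n,s=None):
    p=viewer.camera_params(n)
    if n=='wrist':
        s=s or arm.read_state(); q=s['tool_rot']; T=np.eye(4); T[:3,:3]=Ro.from_quat([q[1],q[2],q[3],q[0]]).as_matrix(); T[:3,3]=s['eef_pos']
        C=T@np.array(p['hand_eye']); Ci=np.linalg.inv(C); return p['mtx'],Ci[:3,:3],Ci[:3,3]
    return p['mtx'],p['R'],p['t']
def proj(c,X):
    K,R,t=c; X=np.atleast_2d(X); y=(R@X.T).T+t; y=(K@y.T).T; return y[:,:2]/y[:,2:]
def onz(c,uv,z):
    K,R,t=c; uv=np.atleast_2d(uv).astype(float); d=(R.T@np.linalg.inv(K)@np.c_[uv,np.ones(len(uv))].T).T
    o=-R.T@t; return o+d*((z-o[2])/d[:,2])[:,None]
def tri(cs,uvs):
    A=[];b=[]
    for (K,R,t),uv in zip(cs,uvs):
        d=R.T@np.linalg.inv(K)@np.r_[uv,1]; d/=np.linalg.norm(d); o=-R.T@t; P=np.eye(3)-np.outer(d,d); A.append(P); b.append(P@o)
    A=np.vstack(A); b=np.hstack(b); x=np.linalg.lstsq(A,b,rcond=None)[0]; return x,np.linalg.norm(A@x-b)
E
python3 - <<'E'
from h import *
ims={}
for n in ["scene","top"]:
    ims[n]=viewer.get_image(n)[:,:,::-1].copy()
    for th in ["launcher","thrower","thumb_pad","ball_center","ball_small_center","ball_large_center","stand","catch_wall","trigger_foot","ball_seat"]:
        try:
            for d in finder.regions_of(th,n)[:4]:
                m=d['mask']; ys,xs=np.nonzero(m)
                print(n,th,round(d['p'],2),d['box'],m.sum(),(xs.mean().round(1),ys.mean().round(1)))
        except Exception as e: print(n,th,e)
print(arm.read_state()['t'])
cv2.imwrite('pics/t1.png',cv2.resize(ims['top'][120:280,230:490],None,fx=3,fy=3,interpolation=cv2.INTER_CUBIC))
cv2.imwrite('pics/s1.png',cv2.resize(ims['scene'][190:340,90:350],None,fx=3,fy=3,interpolation=cv2.INTER_CUBIC))
E
```

```text
scene launcher 0.6 [131.3, 209.4, 179.3, 123.0] 9964 (np.float64(230.8), np.float64(293.6))
scene launcher 0.5 [209.6, 244.2, 12.4, 6.9] 59 (np.float64(212.6), np.float64(247.7))
scene thrower 0.62 [243.3, 227.0, 20.6, 18.4] 277 (np.float64(252.3), np.float64(235.4))
scene thrower 0.61 [174.4, 211.0, 103.9, 68.5] 1214 (np.float64(217.1), np.float64(239.8))
scene thumb_pad 0.84 [171.4, 207.3, 111.1, 69.4] 1311 (np.float64(215.8), np.float64(239.2))
scene ball_center 0.62 [132.8, 208.6, 179.6, 125.1] 9883 (np.float64(230.9), np.float64(293.7))
scene ball_center 0.58 [169.6, 205.8, 110.7, 68.6] 1329 (np.float64(216.8), np.float64(239.5))
scene ball_center 0.47 [167.0, 253.5, 14.5, 18.3] 207 (np.float64(173.7), np.float64(262.5))
scene ball_center 0.15 [199.8, 243.5, 110.1, 24.7] 1228 (np.float64(253.2), np.float64(255.3))
scene ball_small_center 0.6 [286.9, 235.8, 7.4, 10.8] 87 (np.float64(289.9), np.float64(241.7))
scene ball_large_center 0.85 [242.2, 226.8, 20.7, 18.1] 247 (np.float64(253.0), np.float64(234.7))
scene stand 0.58 [201.2, 242.1, 109.1, 27.7] 1284 (np.float64(252.5), np.f
[... 972 characters left out ...]
.8, 16.8] 224 (np.float64(379.7), np.float64(231.0))
top ball_center 0.65 [248.6, 137.9, 155.1, 69.2] 7536 (np.float64(320.4), np.float64(179.9))
top ball_center 0.49 [332.3, 236.5, 18.8, 20.9] 268 (np.float64(341.0), np.float64(242.7))
top ball_large_center 0.83 [287.8, 235.4, 26.6, 22.0] 471 (np.float64(304.6), np.float64(246.7))
top stand 0.92 [251.4, 234.2, 107.5, 32.8] 1978 (np.float64(299.6), np.float64(250.8))
top catch_wall 0.8 [0.0, 103.3, 172.4, 143.0] 19719 (np.float64(82.2), np.float64(182.2))
top trigger_foot 0.98 [247.7, 138.3, 153.6, 68.8] 7599 (np.float64(320.8), np.float64(179.8))
top ball_seat 0.94 [272.1, 141.2, 107.0, 36.4] 1332 (np.float64(330.1), np.float64(158.4))
1.25
```

View pics/t1.png

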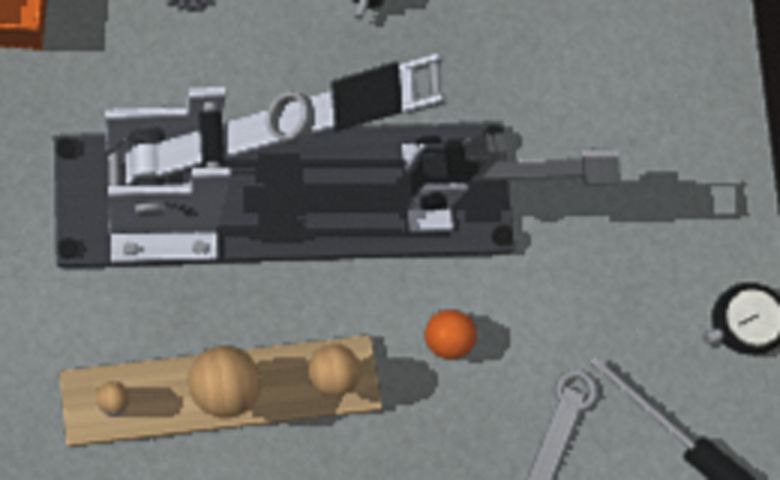

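View pics/s1.png

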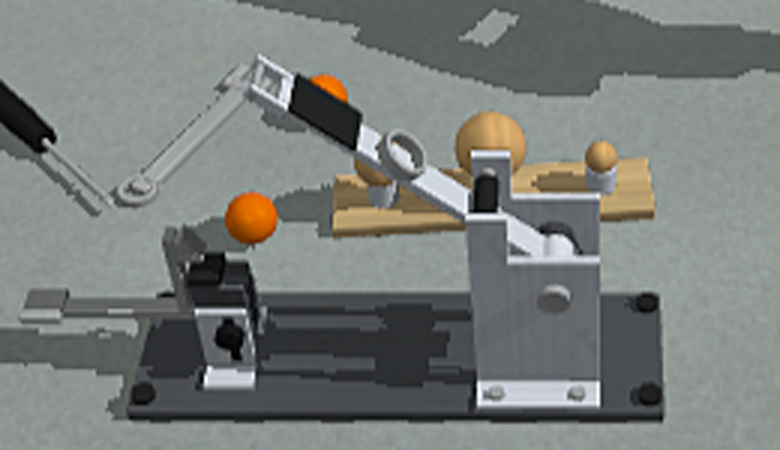

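```bash
cat > fit.py <<'E'
from h import *
from scipy.optimize import least_squares
T=lambda a:np.array(a)/3+[230,120]-1/3
S=lambda a:np.array(a)/3+[90,190]-1/3
A0=0.733
def armp(r,h,th=0,y=0):
    a=A0-th; return np.array([-r*np.cos(a)+h*np.sin(a)*1, y, .105+r*np.sin(a)+h*np.cos(a)])
# arm dir (-cos,sin); upper normal = (sin,cos)
def toW(p,X):
    c,s=np.cos(p[2]),np.sin(p[2]); X=np.atleast_2d(X); return np.c_[p[0]+c*X[:,0]-s*X[:,1],p[1]+s*X[:,0]+c*X[:,1],X[:,2]]
E
python3 - <<'E'
from fit import *
ct=cam('top');cs=cam('scene')
pts=[([-.295,.055,.012],T([519,251]),None),([-.295,-.055,.012],T([507,122]),S([130,410])),([.075,-.055,.012],T([55,137]),S([662,410])),([.075,.055,.012],T([57,265]),S([660,293])),
([-.295,.055,.012],None,S([152,291])),
(armp(.135,.014),T([290,115]),S([403,152])),(armp(.193,.008),T([367,97]),S([325,110]))]
def res(p):
    r=[]
    for X,a,b in pts:
        W=toW(p,X)
        if a is not None: r.append(proj(ct,W)[0]-a)
        if b is not None: r.append(proj(cs,W)[0]-b)
    return np.array(r)
s=least_squares(lambda p:res(p).ravel(),[.55,-.1,1.57],loss='soft_l1'); print(s.x); print(res(s.x).round(1))
x,e=tri([ct,cs],[T([601,167]),S([45,300])]); print('trig',x,e)
c,sn=np.cos(s.x[2]),np.sin(s.x[2]); d=x[:2]-s.x[:2]; print('trig local',c*d[0]+sn*d[1],-sn*d[0]+c*d[1],x[2])
print('mid ball',onz(ct,[341,242.7],.052),onz(ct,T([333,370]),.052))
print('large',onz(ct,[304.6,246.7],.06)); print('small',onz(ct,T([112,399]),.045))
print('catch',onz(ct,[[163,129],[163,243]],.08))
for n,l in (('pin',armp(.24,0)),('pad',armp(.193,.008)),('axle',[0,0,.105]),('seat',armp(.135,.029,.733))): print(n,toW(s.x,l))
E
```

```text
[0.58736275 0.07138891 1.57867232]
[[-0.5  0.3]
 [-0.5 -0.1]
 [-2.3  0.5]
 [ 0.4 -0.6]
 [ 0.1  0.7]
 [ 0.6  0.3]
 [-0.8 -0.6]
 [ 1.1  0. ]
 [-0.4  0.4]
 [ 0.7 -0.5]
 [ 0.2 -0.1]
 [-0.2  0. ]]
trig [ 0.58928948 -0.27950741  0.06321673] 0.0006815470174459779
trig local -0.35090060508830445 0.0008369661337864619 0.06321673285691075
mid ball [[ 0.4375632  -0.06459545  0.052     ]] [[ 0.43689171 -0.06379661  0.052     ]]
large [[0.4293316  0.01946073 0.06      ]]
small [[0.41959504 0.10494286 0.045     ]]
catch [[0.71175259 0.34202922 0.08      ]
 [0.44250135 0.33473607 0.08      ]]
pin [[ 0.58876751 -0.10696647  0.26558452]]
pad [[ 0.58845025 -0.06668589  0.24008208]]
axle [[0.58736275 0.07138891 0.105     ]]
seat [[ 0.588426   -0.06360691  0.134     ]]
```

```bash
cat > plan.py <<'E'
from fit import *
L=np.array([0.58736,0.07139,1.57867])
def Rtool(tilt):
    # tilt>0: gripper body leans toward +launcher x ; tool y along -launcher y, tool x along launcher x
    c,s=np.cos(L[2]),np.sin(L[2]); ex=np.array([c,s,0]); ey=np.array([-s,c,0]); ez=np.array([0,0,1.])
    z=-(np.sin(tilt)*ex+np.cos(tilt)*ez); y=-ey; x=np.cross(y,z); return np.c_[x,y,z]
def cur(s=None):
    s=s or arm.read_state(); q=s['tool_rot']; return Ro.from_quat([q[1],q[2],q[3],q[0]]).as_matrix(),s['eef_pos']
def jog(p,R,base=None):
    R0,p0=base or cur(); return (R0.T@(p-p0)*1000).round(1), np.rad2deg(Ro.from_matrix(R0.T@R).as_rotvec()).round(2)
def armpose(th,gap=0,tip=.017,r=.193):
    a=A0-th; R=Rtool(a); p=toW(L,armp(r,.008+gap,th))[0]-R[:,2]*tip; return p,R
E
python3 - <<'E'
from plan import *
for g in (.1,.03):
  print(jog(*armpose(0,g)),armpose(0,g)[0])
p,R=armpose(.15,.1);print(jog(p,Rtool(.35)))
E
```

```text
(array([-539.1, -440.3,  -78.7]), array([ 24.56, -36.99,  63.98])) [0.58783079 0.01159773 0.32703302]
(array([-557.3, -483.5,  -26.7]), array([ 24.56, -36.99,  63.98])) [ 0.58819957 -0.03523797  0.27501109]
(array([-551.7, -470.3,  -67.3]), array([ 11.74, -17.69,  66.44]))
```

>>> {"method": "jog_arm", "body": {"translation": [[-40,-30,-40],[-80,-60,-70],[-120,-95,-90],[-160,-130,-90],[-200,-165,-90],[-240,-195,-90],[-280,-230,-90],[-320,-260,-90],[-360,-295,-90],[-400,-325,-90]], "rotation": [[1,-2,3],[2,-4,8],[4,-6,13],[6,-9,18],[8,-12,24],[10,-16,30],[12,-20,36],[14,-23,42],[17,-26,48],[20,-30,54]], "gripper": [1,1,1,1,1,1,1,1,1,1]}}

```text
t: 2.25
eef_pos: [0.4845, 0.2036, 0.3392]
tool_rot: [0.212, 0.603, 0.739, -0.211]
wrist_force: [0.4, 0.4, -0.3]
finger_gap: 0.0002
```

Run:
```python
from plan import *
s=arm.read_state();print(s['joint_positions'].round(2),s['wrist_force'].round(2),s['eef_pos'],s['finger_gap'])
print(jog(*armpose(0,.06)))
```

```text
[ 0.44  0.04  1.77 -0.57  1.56  0.31] [ 0.37  0.37 -0.35] [0.48453467 0.203609   0.33917552] 0.0001613101617016541
(array([-170.6,   63.8,  164.8]), array([ 3.8 , -7.01,  9.9 ]))
```

>>> {"method": "jog_arm", "body": {"translation": [[-34,13,33],[-68,26,66],[-102,38,99],[-136,51,132],[-170.6,63.8,164.8],[-170.6,63.8,164.8],[-170.6,63.8,164.8],[-170.6,63.8,164.8]], "rotation": [[0.8,-1.4,2],[1.6,-2.8,4],[2.4,-4.2,6],[3,-5.6,8],[3.8,-7,9.9],[3.8,-7,9.9],[3.8,-7,9.9],[3.8,-7,9.9]], "gripper": [1,1,1,1,1,1,1,1]}}

```text
t: 3.05
eef_pos: [0.5881, -0.0122, 0.296]
tool_rot: [0.253, 0.656, 0.665, -0.252]
wrist_force: [-0.5, 1.2, 0.3]
finger_gap: 0.0004
```

Run:
```python
from plan import *
s=arm.read_state();print(s['joint_positions'].round(2),s['wrist_force'].round(2),s['eef_pos'],armpose(0,.06)[0])
print(jog(*armpose(0,.01)))
im=viewer.get_image('scene')[:,:,::-1]; cv2.imwrite('pics/s2.png',cv2.resize(im[60:340,60:380],None,fx=2,fy=2,interpolation=cv2.INTER_CUBIC))
```

```text
[ 0.07  0.14  1.77 -0.75  1.36  0.27] [-0.45  1.17  0.31] [ 0.58807857 -0.01222328  0.29603039] [ 0.58804152 -0.01516553  0.2973062 ]
(array([-3.2, -0.2, 51. ]), array([ 0.09, -0.15,  0.29]))
```

View pics/s2.png

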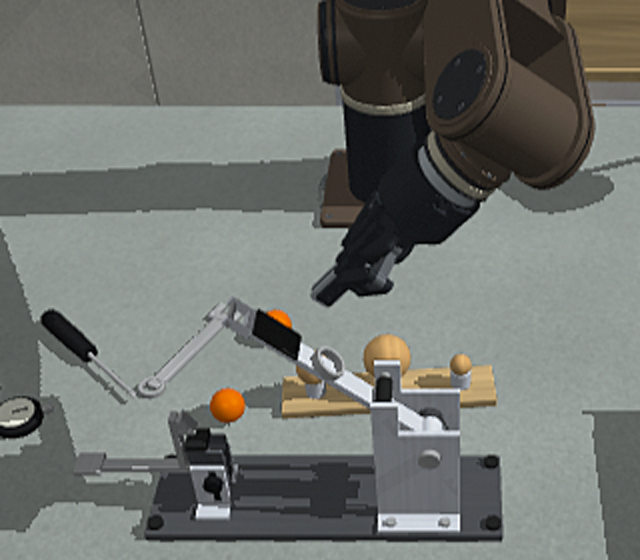

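>>> {"method": "jog_arm", "body": {"translation": [[0,0,15],[0,0,30],[0,0,45],[0,0,50],[0,0,52],[0,0,52]], "rotation": [[0,0,0],[0,0,0],[0,0,0],[0,0,0],[0,0,0],[0,0,0]], "gripper": [1,1,1,1,1,1]}}

```text
t: 3.7
eef_pos: [0.5884, -0.0479, 0.2567]
tool_rot: [0.253, 0.656, 0.665, -0.252]
wrist_force: [-0.9, -0.2, 0.1]
finger_gap: -0.0003
```

Run:
```python
from plan import *
s=arm.read_state();print(s['joint_positions'].round(2),s['wrist_force'].round(2),s['eef_pos'],armpose(0,.008)[0])
base=armpose(0,.008)[::-1]
for th in np.arange(0,.75,.05): print(round(th,2),*jog(*armpose(th,0),base))
im=viewer.get_image('scene')[:,:,::-1]; cv2.imwrite('pics/s3.png',cv2.resize(im[150:300,130:330],None,fx=4,fy=4,interpolation=cv2.INTER_CUBIC))
```

```text
[ 0.01  0.16  1.82 -0.77  1.27  0.28] [-0.87 -0.16  0.09] [ 0.58838624 -0.04790499  0.2566751 ] [ 0.58831547 -0.04995776  0.25866134]
0.0 [ 0. -0.  8.] [0. 0. 0.]
0.05 [-1.   0.  17.7] [ 0.    2.86 -0.  ]
0.1 [-1.5 -0.  27.4] [-0.    5.73  0.  ]
0.15 [-1.6 -0.  37.1] [-0.    8.59  0.  ]
0.2 [-1.1 -0.  46.8] [ 0.   11.46  0.  ]
0.25 [-0.2 -0.  56.5] [-0.   14.32 -0.  ]
0.3 [ 1.2 -0.  66.2] [-0.   17.19  0.  ]
0.35 [ 3.1 -0.  75.7] [-0.   20.05  0.  ]
0.4 [ 5.5 -0.  85.1] [ 0.   22.92  0.  ]
0.45 [ 8.3 -0.  94.4] [ 0.   25.78  0.  ]
0.5 [ 11.6  -0.  103.6] [-0.   28.65  0.  ]
0.55 [ 15.4  -0.  112.6] [-0.   31.51 -0.  ]
0.6 [ 19.6  -0.  121.3] [-0.   34.38  0.  ]
0.65 [ 24.2  -0.  129.9] [-0.   37.24 -0.  ]
0.7 [ 29.3  -0.  138.2] [-0.   40.11  0.  ]
```

View pics/s3.png

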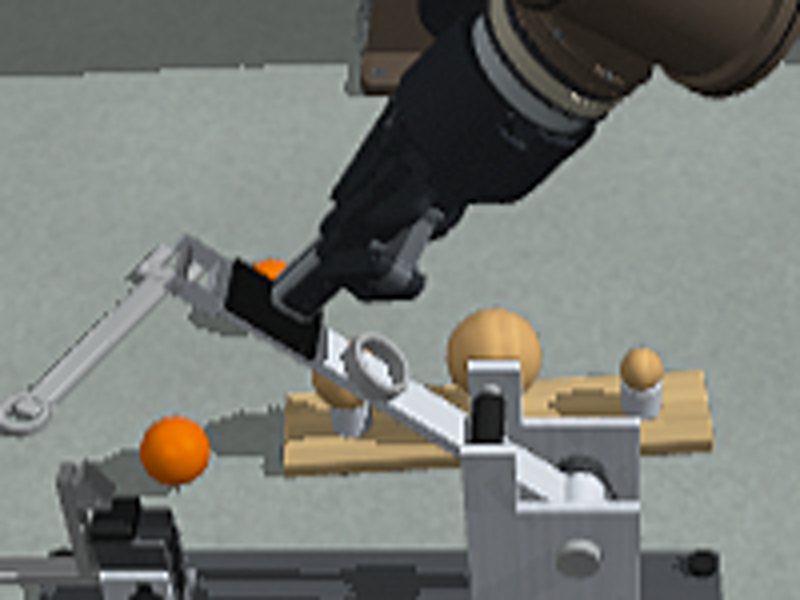

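>>> {"method": "jog_arm", "body": {"translation": [[0,0,6],[-0.5,0,12],[-1,0,17.7],[-1.5,0,27.4],[-1.6,0,37.1],[-1.1,0,46.8],[-0.2,0,56.5],[1.2,0,66.2],[3.1,0,75.7],[3.1,0,75.7]], "rotation": [[0,0,0],[0,1.4,0],[0,2.9,0],[0,5.7,0],[0,8.6,0],[0,11.5,0],[0,14.3,0],[0,17.2,0],[0,20,0],[0,20,0]], "gripper": [1,1,1,1,1,1,1,1,1,1]}}

```text
t: 4.75
eef_pos: [0.5893, -0.0962, 0.1987]
tool_rot: [0.134, 0.691, 0.698, -0.132]
wrist_force: [-0.6, 5.0, 3.9]
finger_gap: -0.0002
```

Run:
```python
from plan import *
s=arm.read_state();print(s['joint_positions'].round(2),s['wrist_force'].round(2),s['eef_pos'],armpose(.35,0)[0])
R,p=cur(s); print('tool-frame force',(R.T@s['wrist_force']).round(2), 'jog err',jog(*armpose(.35,0)))
base=armpose(.35,0)[::-1]
for th in np.arange(.35,.83,.025): print(round(th,3),*jog(*armpose(th,0),base))
im=viewer.get_image('scene')[:,:,::-1]; cv2.imwrite('pics/s4.png',cv2.resize(im[150:320,110:330],None,fx=3,fy=3,interpolation=cv2.INTER_CUBIC))
```

```text
[-0.19  0.16  1.85 -0.42  1.09 -0.01] [-0.58  5.03  3.92] [ 0.58925496 -0.09617525  0.198689  ] [ 0.58869594 -0.09827883  0.20031372]
tool-frame force [ 3.24 -0.53 -5.5 ] jog err (array([-2.5, -0.6, -0.7]), array([ 0.03, -0.26,  0.1 ]))
0.35 [0. 0. 0.] [0. 0. 0.]
0.375 [-0.6  0.   4.8] [ 0.    1.43 -0.  ]
0.4 [-1.   0.   9.7] [0.   2.86 0.  ]
0.425 [-1.3  0.  14.5] [ 0.   4.3 -0. ]
0.45 [-1.5 -0.  19.4] [0.   5.73 0.  ]
0.475 [-1.6  0.  24.3] [-0.    7.16  0.  ]
0.5 [-1.6  0.  29.1] [-0.    8.59  0.  ]
0.525 [-1.4  0.  34. ] [-0.   10.03  0.  ]
0.55 [-1.1 -0.  38.8] [-0.   11.46 -0.  ]
0.575 [-0.7  0.  43.7] [ 0.   12.89  0.  ]
0.6 [-0.2  0.  48.5] [ 0.   14.32  0.  ]
0.625 [ 0.5  0.  53.3] [-0.   15.76  0.  ]
0.65 [ 1.2  0.  58.2] [ 0.   17.19 -0.  ]
0.675 [ 2.1 -0.  62.9] [ 0.   18.62  0.  ]
0.7 [ 3.1  0.  67.7] [-0.   20.05  0.  ]
0.725 [ 4.3  0.  72.4] [-0.   21.49  0.  ]
0.75 [ 5.5  0.  77.1] [ 0.   22.92  0.  ]
0.775 [ 6.9  0.  81.8] [ 0.   24.35 -0.  ]
0.8 [ 8.3  0.  86.4] [ 0.   25.78  0.  ]
0.825 [ 9.9  0.  91. ] [ 0.   27.22 -0.  ]
```

View pics/s4.png

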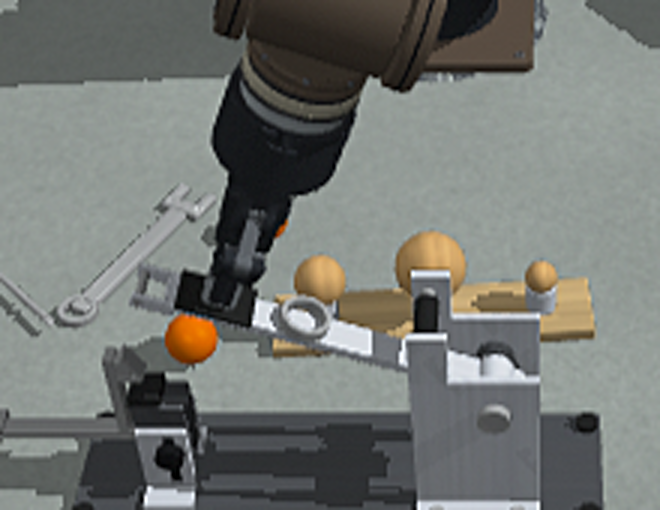

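>>> {"method": "jog_arm", "body": {"translation": [[-0.6,0,4.8],[-1,0,9.7],[-1.5,0,19.4],[-1.6,0,29.1],[-1.1,0,38.8],[-0.2,0,48.5],[0.5,0,53.3],[0.5,0,53.3]], "rotation": [[0,1.4,0],[0,2.9,0],[0,5.7,0],[0,8.6,0],[0,11.5,0],[0,14.3,0],[0,15.8,0],[0,15.8,0]], "gripper": [1,1,1,1,1,1,1,1]}}

```text
t: 5.6
eef_pos: [0.5895, -0.1154, 0.1498]
tool_rot: [0.037, 0.702, 0.71, -0.037]
wrist_force: [-0.1, 3.9, 7.1]
finger_gap: -0.0003
```

Run:
```python
from plan import *
s=arm.read_state()
R,p=cur(s); print('tool-frame force',(R.T@s['wrist_force']).round(2), 'jog err',jog(*armpose(.625,0)))
base=armpose(.625,0)[::-1]
for th in np.arange(.625,.83,.0125): print(round(th,4),*jog(*armpose(th,0),base))
im=viewer.get_image('scene')[:,:,::-1]; cv2.imwrite('pics/s5.png',cv2.resize(im[200:320,110:330],None,fx=3,fy=3,interpolation=cv2.INTER_CUBIC))
```

```text
tool-frame force [ 3.18 -0.04 -7.42] jog err (array([-2.5, -0.7, -0.6]), array([-0.05, -0.19,  0.15]))
0.625 [0. 0. 0.] [0. 0. 0.]
0.6375 [-0.3  0.   2.4] [ 0.    0.72 -0.  ]
0.65 [-0.6 -0.   4.8] [-0.    1.43 -0.  ]
0.6625 [-0.8 -0.   7.3] [ 0.    2.15 -0.  ]
0.675 [-1.  -0.   9.7] [ 0.    2.86 -0.  ]
0.6875 [-1.2 -0.  12.1] [-0.    3.58 -0.  ]
0.7 [-1.3 -0.  14.5] [-0.   4.3 -0. ]
0.7125 [-1.4 -0.  17. ] [-0.    5.01 -0.  ]
0.725 [-1.5  0.  19.4] [-0.    5.73 -0.  ]
0.7375 [-1.6  0.  21.8] [-0.    6.45 -0.  ]
0.75 [-1.6 -0.  24.3] [ 0.    7.16 -0.  ]
0.7625 [-1.6  0.  26.7] [-0.    7.88 -0.  ]
0.775 [-1.6  0.  29.1] [ 0.    8.59 -0.  ]
0.7875 [-1.5  0.  31.6] [ 0.    9.31 -0.  ]
0.8 [-1.4 -0.  34. ] [ 0.   10.03  0.  ]
0.8125 [-1.3  0.  36.4] [ 0.   10.74 -0.  ]
0.825 [-1.1  0.  38.8] [ 0.   11.46 -0.  ]
```

View pics/s5.png

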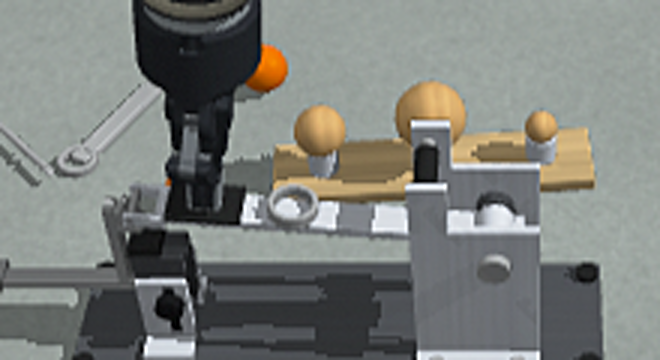

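>>> {"method": "jog_arm", "body": {"translation": [[-0.3,0,2.4],[-0.6,0,4.8],[-0.8,0,7.3],[-1,0,9.7],[-1,0,9.7]], "rotation": [[0,0.7,0],[0,1.4,0],[0,2.1,0],[0,2.9,0],[0,2.9,0]], "gripper": [1,1,1,1,1]}}

```text
t: 6.15
eef_pos: [0.5895, -0.1172, 0.1413]
tool_rot: [0.019, 0.703, 0.711, -0.02]
wrist_force: [-1.6, 3.1, 7.2]
finger_gap: 0.0
```

>>> {"method": "jog_arm", "body": {"translation": [[-0.2,0,2.4],[-0.2,0,2.4]], "rotation": [[0,0.7,0],[0,0.7,0]], "gripper": [1,1]}}

```text
t: 6.35
eef_pos: [0.5896, -0.1177, 0.1393]
tool_rot: [0.015, 0.703, 0.711, -0.016]
wrist_force: [-2.3, 3.1, 8.9]
finger_gap: 0.0003
```

>>> {"method": "jog_arm", "body": {"translation": [[-0.1,0,2.4],[-0.1,0,2.4]], "rotation": [[0,0.7,0],[0,0.7,0]], "gripper": [1,1]}}

```text
t: 6.55
eef_pos: [0.5895, -0.118, 0.1367]
tool_rot: [0.011, 0.703, 0.711, -0.012]
wrist_force: [-2.7, 1.9, 9.1]
finger_gap: 0.0001
```

Near 0.70; continuing in 2 mm steps.

>>> {"method": "jog_arm", "body": {"translation": [[-0.1,0,2],[-0.1,0,2]], "rotation": [[0,0.6,0],[0,0.6,0]], "gripper": [1,1]}}

```text
t: 6.75
eef_pos: [0.5895, -0.1184, 0.1344]
tool_rot: [0.007, 0.703, 0.711, -0.008]
wrist_force: [-1.2, 1.9, 6.9]
finger_gap: -0.0002
```

>>> {"method": "jog_arm", "body": {"translation": [[-0.1,0,2],[-0.1,0,2]], "rotation": [[0,0.6,0],[0,0.6,0]], "gripper": [1,1]}}

```text
t: 6.95
eef_pos: [0.5895, -0.1187, 0.1324]
tool_rot: [0.003, 0.703, 0.711, -0.004]
wrist_force: [-1.9, 1.2, 6.1]
finger_gap: 0.0006
```

Run:
```python
from plan import *
s=arm.read_state();print(s['wrist_force'],s['eef_pos'])
im=viewer.get_image('scene')[:,:,::-1]; cv2.imwrite('pics/s6.png',cv2.resize(im[230:310,110:250],None,fx=5,fy=5,interpolation=cv2.INTER_CUBIC))
```

```text
[-1.86373634  1.22773589  6.11814817] [ 0.58953569 -0.11865926  0.13239624]
```

View pics/s6.png

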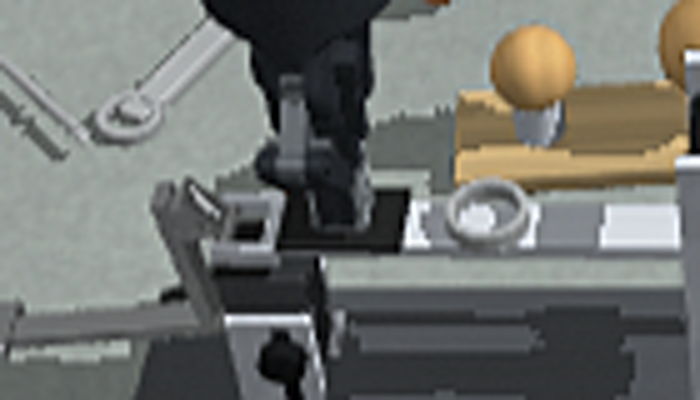

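>>> {"method": "jog_arm", "body": {"translation": [[0,0,1.5],[0,0,1.5],[0,0,1.5]], "rotation": [[0,0.4,0],[0,0.4,0],[0,0.4,0]], "gripper": [1,1,1]}}

```text
t: 7.3
eef_pos: [0.5896, -0.1188, 0.1311]
tool_rot: [0.001, 0.703, 0.711, -0.002]
wrist_force: [-3.4, 0.7, 8.1]
finger_gap: 0.0003
```

Run:
```python
from plan import *
s=arm.read_state();print(s['wrist_force'],s['eef_pos'])
im=viewer.get_image('scene')[:,:,::-1]; cv2.imwrite('pics/s7.png',cv2.resize(im[230:310,90:230],None,fx=5,fy=5,interpolation=cv2.INTER_CUBIC))
```

```text
[-3.39954689  0.66775089  8.13807677] [ 0.58955452 -0.11884213  0.13109641]
```

View pics/s7.png

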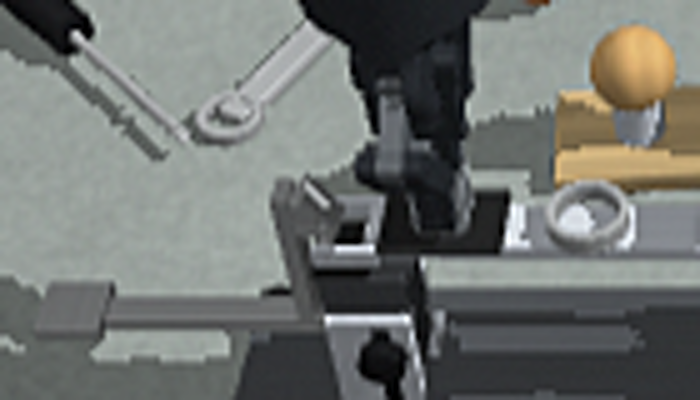

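>>> {"method": "jog_arm", "body": {"translation": [[0,0,-2],[0,0,-4],[0,0,-6],[0,0,-8],[0,0,-8]], "rotation": [[0,0,0],[0,0,0],[0,0,0],[0,0,0],[0,0,0]], "gripper": [1,1,1,1,1]}}

```text
t: 7.85
eef_pos: [0.5889, -0.1181, 0.1371]
tool_rot: [0.0, 0.703, 0.711, -0.002]
wrist_force: [0.2, -0.5, 0.7]
finger_gap: 0.0002
```

Run:
```python
from plan import *
s=arm.read_state();print(s['wrist_force'],s['eef_pos'])
im=viewer.get_image('scene')[:,:,::-1]; cv2.imwrite('pics/s8.png',cv2.resize(im[230:310,90:230],None,fx=5,fy=5,interpolation=cv2.INTER_CUBIC))
```

```text
[ 0.17488719 -0.50314626  0.72052498] [ 0.58894457 -0.11806202  0.13705912]
```

View pics/s8.png

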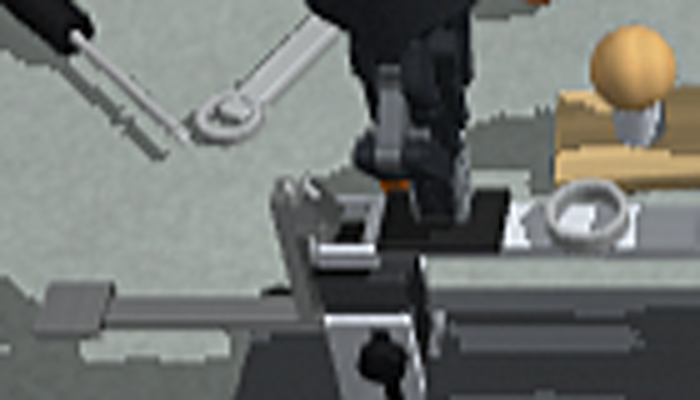

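>>> {"method": "jog_arm", "body": {"translation": [[0,0,-40],[0,0,-80],[0,0,-110],[20,-40,-120],[40,-80,-120],[54,-120,-120],[54,-152,-110],[54,-152,-100],[54,-152,-100],[54,-152,-100]], "rotation": [[0,0,0],[0,0,0],[0,0,0],[0,0,0],[0,0,0],[0,0,0],[0,0,0],[0,0,0],[0,0,0],[0,0,0]], "gripper": [1,1,1,0.5,0,0,0,0,0,0]}}

```text
t: 8.9
eef_pos: [0.4373, -0.0658, 0.2376]
tool_rot: [0.0, 0.703, 0.711, -0.002]
wrist_force: [-0.1, 0.2, -0.2]
finger_gap: 0.0851
```

Run:
```python
from plan import *
s=arm.read_state();print(s['wrist_force'],s['eef_pos'],s['tool_rot'],s['finger_gap'])
c=cam('wrist',s)
im=viewer.get_image('wrist'); cv2.imwrite('pics/w1.png',im[:,:,::-1])
print(proj(c,[[.4372,-.0642,.052]]))
for d in finder.regions_of('ball_center','wrist'):
    ys,xs=np.nonzero(d['mask']); uv=(xs.mean(),ys.mean()); print(d['p'],d['box'],uv,onz(c,uv,.052))
im=viewer.get_image('top'); cv2.imwrite('pics/t2.png',cv2.resize(im[120:280,230:490,::-1],None,fx=3,fy=3,interpolation=cv2.INTER_CUBIC))
```

```text
[-0.0734878   0.24714321 -0.18720669] [ 0.43731536 -0.06580575  0.23758026] [ 2.84135341e-04  7.02907690e-01  7.11278468e-01 -1.90764599e-03] 0.08509898711499797
[[278.75599797 186.08168176]]
0.82 [284.2, 253.6, 34.5, 32.7] (np.float64(303.7429864253394), np.float64(268.91493212669684)) [[ 0.46282218 -0.14754982  0.052     ]]
0.78 [256.0, 165.9, 42.1, 46.2] (np.float64(276.3772819472617), np.float64(186.95402298850576)) [[ 0.43502737 -0.06504503  0.052     ]]
0.72 [153.0, 218.2, 38.0, 33.0] (np.float64(173.18054338299737), np.float64(235.5968448729185)) [[ 0.33667723 -0.11393134  0.052     ]]
```

View pics/w1.png

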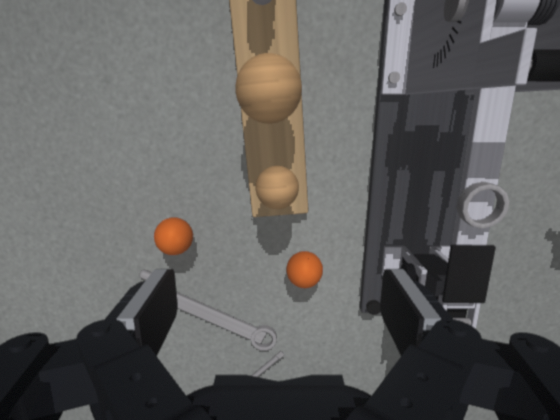

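View pics/t2.png

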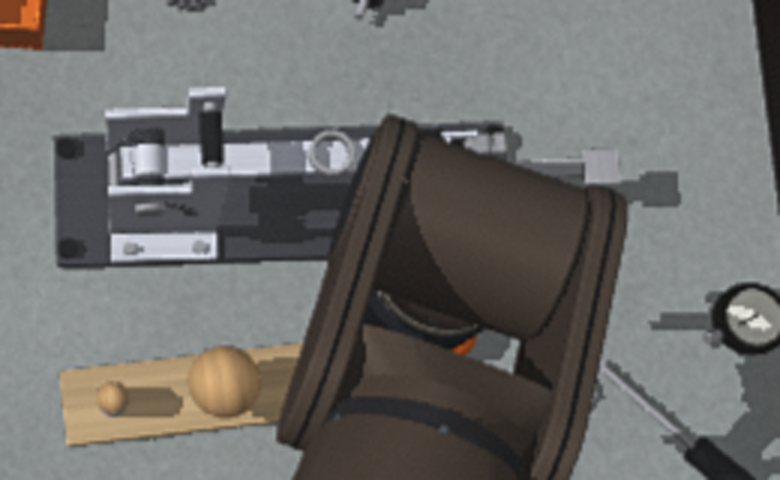

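>>> {"method": "jog_arm", "body": {"translation": [[0,-1,40],[0,-1,80],[0,-1,120],[0,-1,150],[0,-1,170],[0,-1,180],[0,-1,187],[0,-1,187],[0,-1,187]], "rotation": [[0,0,0],[0,0,0],[0,0,0],[0,0,0],[0,0,0],[0,0,0],[0,0,0],[0,0,0],[0,0,0]], "gripper": [0,0,0,0,0,0,0,0,0]}}

```text
t: 9.95
eef_pos: [0.4361, -0.0665, 0.0513]
tool_rot: [0.001, 0.703, 0.711, -0.002]
wrist_force: [0.1, 0.1, 1.1]
finger_gap: 0.0855
```

Run:
```python
from plan import *
s=arm.read_state();print(s['wrist_force'],s['eef_pos'],s['finger_gap'])
c=cam('wrist',s)
im=viewer.get_image('wrist'); cv2.imwrite('pics/w2.png',im[:,:,::-1])
print(proj(c,[[.436,-.0647,.052]]))
```

```text
[0.10146041 0.11858193 1.0661443 ] [ 0.43610167 -0.06650335  0.0513138 ] 0.08550269144734995
[[278.54828881 289.18286349]]
```

View pics/w2.png

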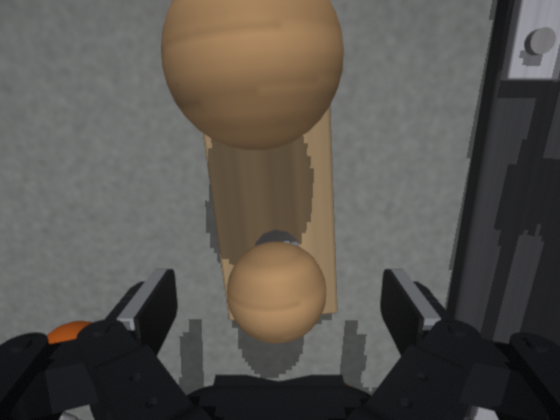

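>>> {"method": "jog_arm", "body": {"translation": [[1.5,-0.5,0],[1.5,-0.5,0],[1.5,-0.5,0],[1.5,-0.5,0],[1.5,-0.5,0],[1.5,-0.5,0],[1.5,-0.5,0],[1.5,-0.5,0]], "rotation": [[0,0,0],[0,0,0],[0,0,0],[0,0,0],[0,0,0],[0,0,0],[0,0,0],[0,0,0]], "gripper": [0.2,0.4,0.5,0.6,0.7,0.7,0.7,0.7], "squeeze": 20}}

```text
t: 10.8
eef_pos: [0.435, -0.0648, 0.0507]
tool_rot: [0.0, 0.703, 0.711, -0.002]
wrist_force: [-1.0, 1.1, 4.2]
finger_gap: 0.0388
```

>>> {"method": "jog_arm", "body": {"translation": [[0,0,-10],[0,0,-30],[0,0,-60],[0,0,-100],[0,0,-140],[0,0,-160],[0,0,-160],[0,0,-160]], "rotation": [[0,0,0],[0,0,0],[0,0,0],[0,0,0],[0,0,0],[0,0,0],[0,0,0],[0,0,0]], "gripper": [0.7,0.7,0.7,0.7,0.7,0.7,0.7,0.7]}}

```text
t: 11.6
eef_pos: [0.4345, -0.064, 0.2097]
tool_rot: [-0.0, 0.703, 0.711, -0.002]
wrist_force: [-0.3, -0.2, -1.0]
finger_gap: 0.0387
```

Run:
```python
from plan import *
s=arm.read_state();print(s['wrist_force'],s['eef_pos'],s['finger_gap'])
c=cam('wrist',s); K,R,t=c
im=viewer.get_image('wrist'); cv2.imwrite('pics/w3.png',im[:,:,::-1])
print(proj(c,[s['eef_pos']]))
for d in finder.regions_of('ball_center','wrist')[:3]:
    ys,xs=np.nonzero(d['mask']); uv=(xs.mean(),ys.mean()); print(d['p'],d['box'],uv)
for d in finder.regions_of('ball_seat','wrist')[:3]: print('seat',d['p'],d['box'])
for th in (.70,.71,.72,.73): 
    w=toW(L,armp(.135,.029,th)); w2=toW(L,armp(.135,.014,th));print(th,w,proj(c,w2))
```

```text
[-0.25072156 -0.17680134 -1.01605156] [ 0.43447353 -0.06397203  0.20972509] 0.03867047149907997
[[278.75014499 292.26877185]]
0.81 [146.5, 228.1, 42.1, 37.9] (np.float64(168.1510530137981), np.float64(247.78794480755266))
0.76 [228.7, 246.4, 97.8, 104.2] (np.float64(278.43568874090516), np.float64(296.36514983351833))
seat 0.63 [458.9, 0.3, 99.2, 349.9]
0.7 [[ 0.58841482 -0.06257552  0.1384384 ]] [[517.7201111  224.67380098]]
0.71 [[ 0.5884174  -0.06290319  0.13709706]] [[516.30511571 224.24643159]]
0.72 [[ 0.58841988 -0.06321743  0.1357525 ]] [[514.90924622 223.80373342]]
0.73 [[ 0.58842225 -0.06351821  0.13440487]] [[513.53226255 223.3460059 ]]
```

View pics/w3.png

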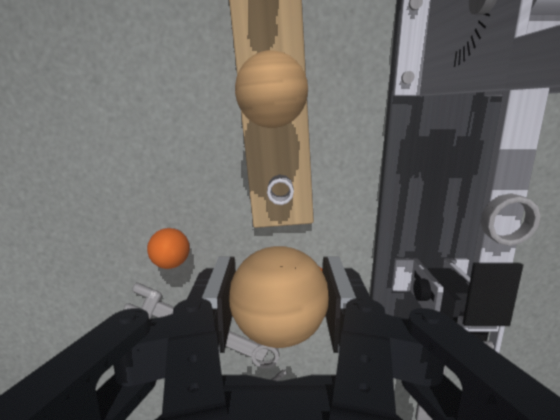

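Run:
```python
from plan import *
s=arm.read_state(); c=cam('wrist',s)
print('ring now',onz(c,[513,219],.1208))
s1=dict(s); s1['eef_pos']=np.array([.437315,-.065806,.23758]); s1['tool_rot']=np.array([0.000284,.702908,.711278,-.001908])
print('ring w1',onz(cam('wrist',s1),[485.5,204],.1208))
print('model rim',toW(L,armp(.135,.014,.72)))
print('ring top', onz(cam('top'),T([332,151]),.1208))
print('ring scene s8', onz(cam('scene'),np.array([588,214])/5+[90,230]-.4,.1208))
K,R,t=c
# ball: cone fit from box: centre dir
from math import *
im=viewer.get_image('wrist'); d=[d for d in finder.regions_of('ball_center','wrist') if d['mask'].sum()>5000][0]
cn=max(cv2.findContours(d['mask'].astype(np.uint8),0,1)[0],key=len)[:,0,:].astype(float)
cn=cn[(cn[:,0]>235)&(cn[:,0]<322)]
ray=np.c_[cn,np.ones(len(cn))]@np.linalg.inv(K).T; ray/=np.linalg.norm(ray,axis=1)[:,None]
a=least_squares(lambda v: ray@(v[:3]/np.linalg.norm(v[:3]))-np.cos(v[3]),[0,.2,1,.2],loss='soft_l1',f_scale=.003).x
u=a[:3]/np.linalg.norm(a[:3]); D=.02/np.sin(a[3]); X=R.T@(u*D-t); print('ball world',X,'rel tcp',X-s['eef_pos'],D)
```

```text
ring now [[ 0.58395549 -0.05906777  0.1208    ]]
ring w1 [[ 0.58706066 -0.05988833  0.1208    ]]
model rim [[ 0.58842141 -0.06341242  0.12075377]]
ring top [[ 0.58932394 -0.06119677  0.1208    ]]
ring scene s8 [[ 0.59265417 -0.06063385  0.1208    ]]
ball world [ 0.43371034 -0.06522353  0.2074677 ] rel tcp [-6.70339554e-05 -1.50671812e-03 -6.21236117e-04] 0.14724142049033312
```

>>> {"method": "jog_arm", "body": {"translation": [[0,20,0],[1,55,0],[2,90,0],[3,120,0],[3.5,140,0],[3.5,153,10],[3.5,153.5,30],[3.5,153.5,50],[3.5,153.5,50],[3.5,153.5,50]], "rotation": [[0,0,0],[0,0,0],[0,0,0],[0,0,0],[0,0,0],[0,0,0],[0,0,0],[0,0,0],[0,0,0],[0,0,0]], "gripper": [0.7,0.7,0.7,0.7,0.7,0.7,0.7,0.7,0.7,0.7]}}

```text
t: 12.85
eef_pos: [0.5878, -0.0589, 0.1589]
tool_rot: [-0.001, 0.703, 0.711, -0.003]
wrist_force: [-0.5, 0.4, 0.0]
finger_gap: 0.0386
```

Run:
```python
from plan import *
s=arm.read_state();print(s['wrist_force'],s['eef_pos'],s['finger_gap'])
im=viewer.get_image('scene')[:,:,::-1]; cv2.imwrite('pics/s9.png',cv2.resize(im[190:300,130:290],None,fx=5,fy=5,interpolation=cv2.INTER_CUBIC))
im=viewer.get_image('wrist')[:,:,::-1]; cv2.imwrite('pics/w4.png',im)
print(proj(cam('scene'),[[.588,-.061,.1365],[.588,-.061,.1215],s['eef_pos']]))
```

```text
[-0.52275435  0.4116177   0.04132574] [ 0.58781211 -0.05885537  0.15889959] 0.03857111484311415
[[206.5111788  265.21979986]
 [207.25915751 270.45532955]
 [206.4751096  257.15578792]]
```

View pics/s9.png

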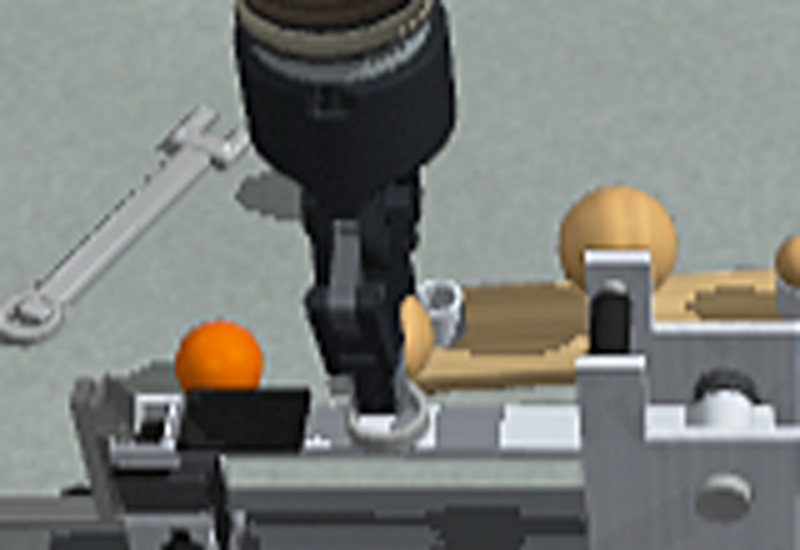

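View pics/w4.png

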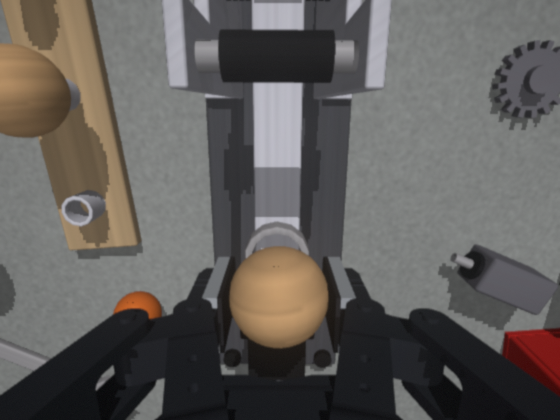

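>>> {"method": "jog_arm", "body": {"translation": [[-1,0,10],[-1,0,18],[-1,0,20],[-1,0,20]], "rotation": [[0,0,0],[0,0,0],[0,0,0],[0,0,0]], "gripper": [0.7,0.7,0.7,0.7]}}

```text
t: 13.35
eef_pos: [0.5878, -0.0599, 0.1391]
tool_rot: [-0.001, 0.703, 0.711, -0.002]
wrist_force: [-0.4, -0.4, -0.3]
finger_gap: 0.0389
```

>>> {"method": "jog_arm", "body": {"translation": [[0,0,1.5],[0,0,1.5]], "rotation": [[0,0,0],[0,0,0]], "gripper": [0.7,0.7]}}

```text
t: 13.55
eef_pos: [0.5884, -0.0601, 0.1385]
tool_rot: [0.0, 0.703, 0.711, -0.002]
wrist_force: [-0.6, 0.1, 0.4]
finger_gap: 0.0386
```

Run:
```python
from plan import *
s=arm.read_state();print(s['wrist_force'],s['eef_pos'],s['finger_gap'])
im=viewer.get_image('scene')[:,:,::-1]; cv2.imwrite('pics/s10.png',cv2.resize(im[190:300,130:290],None,fx=5,fy=5,interpolation=cv2.INTER_CUBIC))
```

```text
[-0.55193657  0.08323421  0.3819348 ] [ 0.58837179 -0.06005062  0.13848632] 0.0385853221949452
```

View pics/s10.png

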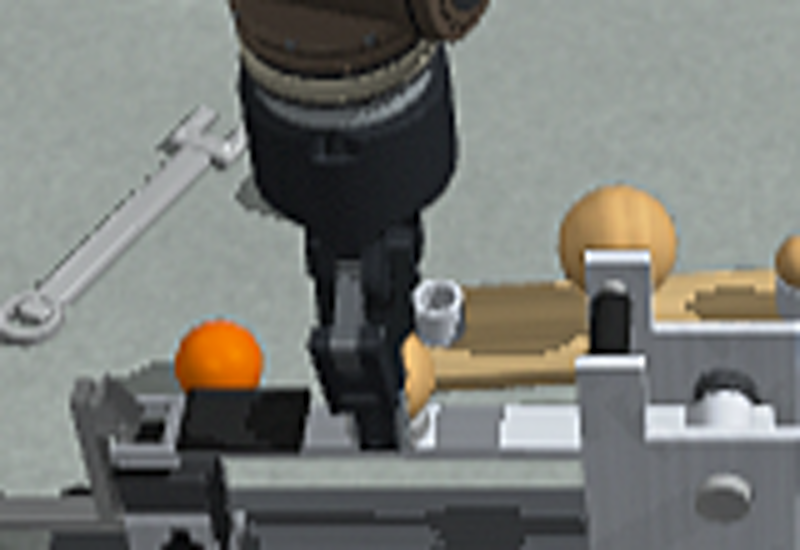

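>>> {"method": "jog_arm", "body": {"translation": [[0,0,1],[0,0,1]], "rotation": [[0,0,0],[0,0,0]], "gripper": [0.7,0.7]}}

```text
t: 13.8
eef_pos: [0.5883, -0.06, 0.1374]
tool_rot: [0.0, 0.703, 0.711, -0.002]
wrist_force: [-0.3, 0.5, -0.9]
finger_gap: 0.0388
```

>>> {"method": "jog_arm", "body": {"translation": [[0,0,1],[0,0,1]], "rotation": [[0,0,0],[0,0,0]], "gripper": [0.7,0.7]}}

```text
t: 14.0
eef_pos: [0.5882, -0.06, 0.1363]
tool_rot: [0.0, 0.703, 0.711, -0.002]
wrist_force: [0.1, 0.2, -0.5]
finger_gap: 0.0388
```

>>> {"method": "jog_arm", "body": {"translation": [[0,0,1],[0,0,1]], "rotation": [[0,0,0],[0,0,0]], "gripper": [0.7,0.7]}}

```text
t: 14.2
eef_pos: [0.5883, -0.0601, 0.1354]
tool_rot: [0.0, 0.703, 0.711, -0.002]
wrist_force: [-0.1, 0.8, -0.7]
finger_gap: 0.0389
```

>>> {"method": "jog_arm", "body": {"translation": [[0,0,1],[0,0,1]], "rotation": [[0,0,0],[0,0,0]], "gripper": [0.7,0.7]}}

```text
t: 14.4
eef_pos: [0.5885, -0.0602, 0.135]
tool_rot: [0.0, 0.703, 0.711, -0.002]
wrist_force: [-2.1, -1.0, 3.2]
finger_gap: 0.0389
```

>>> {"method": "jog_arm", "body": {"translation": [[0,0,-0.5],[0,0,-0.5],[0,0,-0.5],[0,0,-0.5],[0,0,-0.5],[0,0,-0.5],[0,0,-0.5]], "rotation": [[0,0,0],[0,0,0],[0,0,0],[0,0,0],[0,0,0],[0,0,0],[0,0,0]], "gripper": [0.5,0.4,0.3,0.2,0.1,0.1,0.1]}}

```text
t: 15.1
eef_pos: [0.5883, -0.06, 0.1349]
tool_rot: [0.0, 0.703, 0.711, -0.002]
wrist_force: [-0.4, -0.1, -0.1]
finger_gap: 0.0767
```

Run:
```python
from plan import *
s=arm.read_state();print(s['wrist_force'],s['eef_pos'],s['finger_gap'])
im=viewer.get_image('scene')[:,:,::-1]; cv2.imwrite('pics/s11.png',cv2.resize(im[190:300,130:290],None,fx=5,fy=5,interpolation=cv2.INTER_CUBIC))
im=viewer.get_image('wrist')[:,:,::-1]; cv2.imwrite('pics/w5.png',im)
```

```text
[-0.41419734 -0.07289382 -0.10072435] [ 0.58828101 -0.06004076  0.13486944] 0.07669349274627846
```

View pics/s11.png

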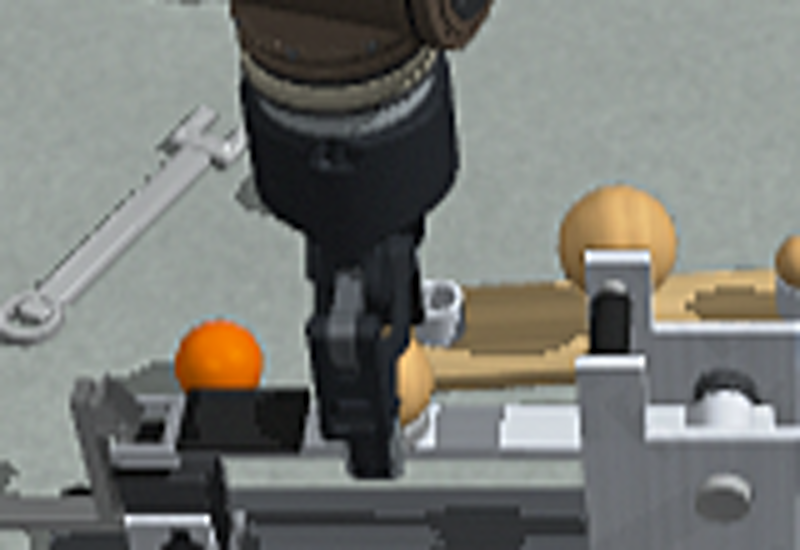

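View pics/w5.png

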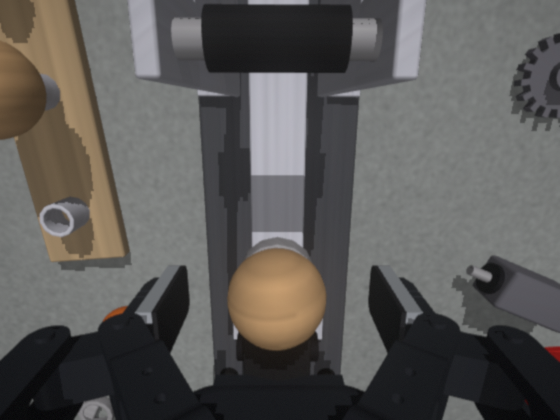

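Ball sits on the ring (276,299 in the wrist view), fingers clear. Straight up, then toward the trigger.

>>> {"method": "jog_arm", "body": {"translation": [[0,0,-5],[0,0,-20],[0,0,-50],[0,0,-90],[0,0,-120],[0,0,-130],[0,0,-130]], "rotation": [[0,0,0],[0,0,0],[0,0,0],[0,0,0],[0,0,0],[0,0,0],[0,0,0]], "gripper": [0,0,0,0,0,0,0]}}

```text
t: 15.9
eef_pos: [0.5896, -0.0599, 0.2678]
tool_rot: [0.002, 0.703, 0.711, -0.001]
wrist_force: [0.8, 0.2, -0.9]
finger_gap: 0.0851
```

Run:
```python
from plan import *
s=arm.read_state();print(s['eef_pos'],s['joint_positions'].round(2))
im=viewer.get_image('scene')[:,:,::-1]; cv2.imwrite('pics/s12.png',cv2.resize(im[190:330,90:290],None,fx=4,fy=4,interpolation=cv2.INTER_CUBIC))
tr=np.array([.5893,-.2795,.0632])
print(proj(cam('scene'),[[.588,-.061,.1365],tr]))
for tilt in (-.35,-.45,-.6):
  R=Rtool(tilt)
  for up in (.12,.03): 
    p=tr-R[:,2]*(.017+up); print(tilt,up,p,*jog(p,R))
```

```text
[ 0.5896002  -0.05987908  0.26779631] [-0.27  0.09  1.77 -0.    1.28 -0.28]
[[206.5111788  265.21979986]
 [104.90818593 289.72243319]]
-0.35 0.12 [ 0.58966988 -0.32647554  0.19189406] [-266.6   -2.    74.2] [-0.14 20.24  0.22]
-0.35 0.03 [ 0.58942689 -0.2956157   0.10735052] [-235.4   -1.7  158.7] [-0.14 20.24  0.22]
-0.45 0.12 [ 0.58976919 -0.33908843  0.18656125] [-279.2   -2.1   79.6] [-0.15 25.97  0.21]
-0.45 0.03 [ 0.58946096 -0.29994275  0.10552101] [-239.8   -1.8  160.5] [-0.15 25.97  0.21]
-0.6 0.12 [ 0.58990907 -0.35685362  0.17627098] [-296.9   -2.1   90. ] [-0.17 34.57  0.2 ]
-0.6 0.03 [ 0.58950895 -0.30603737  0.10199077] [-245.8   -1.8  164.1] [-0.17 34.57  0.2 ]
```

View pics/s12.png

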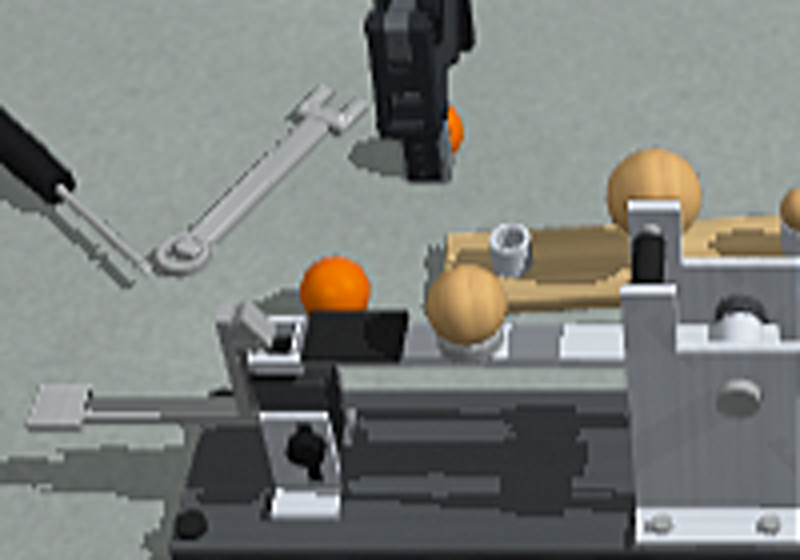

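>>> {"method": "jog_arm", "body": {"translation": [[-30,0,0],[-75,0,0],[-120,-1,0],[-160,-1,5],[-200,-1,20],[-240,-2,40],[-275,-2,70],[-292,-2,90],[-292,-2,90],[-292,-2,90]], "rotation": [[0,0,0],[0,3,0],[0,8,0],[0,14,0],[0,20,0],[0,27,0],[0,34.5,0],[0,34.5,0],[0,34.5,0],[0,34.5,0]], "gripper": [1,1,1,1,1,1,1,1,1,1]}}

```text
t: 16.95
eef_pos: [0.5892, -0.3509, 0.1736]
tool_rot: [-0.213, 0.672, 0.678, 0.207]
wrist_force: [-0.4, -0.6, -0.3]
finger_gap: -0.0002
```

Run:
```python
from plan import *
s=arm.read_state();print(s['eef_pos'],s['joint_positions'].round(2),s['wrist_force'].round(1))
im=viewer.get_image('scene')[:,:,::-1]; cv2.imwrite('pics/s13.png',cv2.resize(im[130:330,60:290],None,fx=3,fy=3,interpolation=cv2.INTER_CUBIC))
im=viewer.get_image('wrist')[:,:,::-1]; cv2.imwrite('pics/w6.png',im)
tr=np.array([.5893,-.2795,.0632]); R=Rtool(-.6)
print(proj(cam('wrist',s),[tr]))
for up in (.03,.01):print(jog(tr-R[:,2]*(.017+up)+[0,.005,0],R))
```

```text
[ 0.58918751 -0.35087669  0.17355804] [-0.82  0.57  1.41  0.39  1.63 -0.9 ] [-0.4 -0.6 -0.3]
[[280.40833374 209.84700928]]
(array([-1.5, -0.3, 90.1]), array([-0.25,  0.09,  0.23]))
(array([ -1.5,  -0.2, 110.1]), array([-0.25,  0.09,  0.23]))
```

View pics/s13.png

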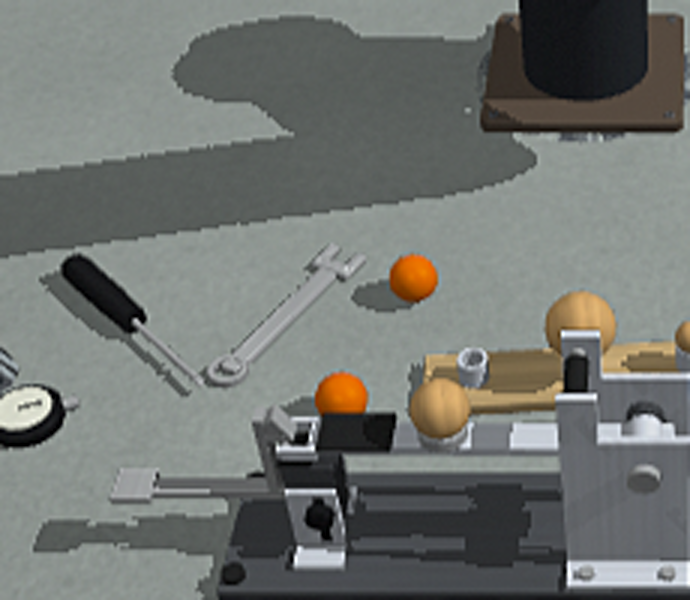

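View pics/w6.png

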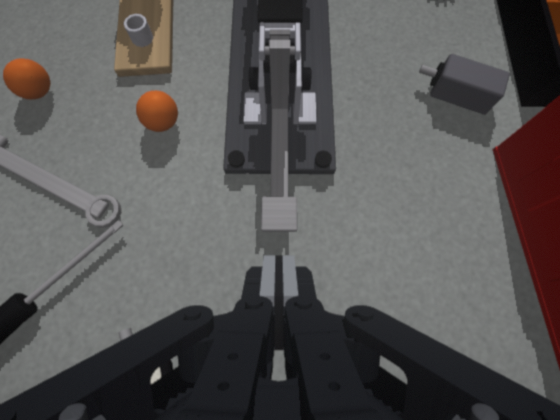

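Run:
```python
from plan import *
s=arm.read_state();im=viewer.get_image('scene')[:,:,::-1]; cv2.imwrite('pics/s14.png',im)
print(proj(cam('scene'),[s['eef_pos']]))
```

```text
[[ 55.01190572 250.64541072]]
```

View pics/s14.png

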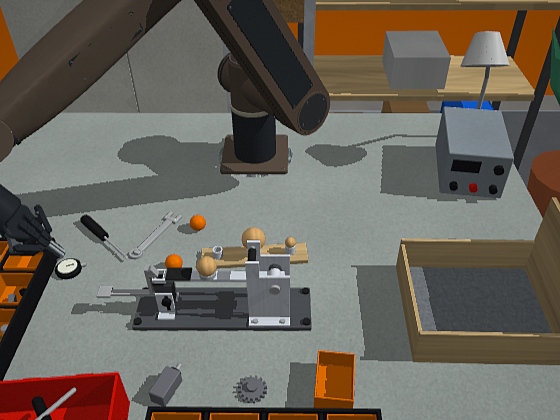

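>>> {"method": "jog_arm", "body": {"translation": [[-0.5,0,25],[-1,0,55],[-1.5,0,80],[-1.5,0,95],[-1.5,0,98],[-1.5,0,98]], "rotation": [[0,0,0],[0,0,0],[0,0,0],[0,0,0],[0,0,0],[0,0,0]], "gripper": [1,1,1,1,1,1]}}

```text
t: 17.7
eef_pos: [0.5897, -0.2976, 0.0952]
tool_rot: [-0.21, 0.671, 0.68, 0.206]
wrist_force: [-0.2, 0.1, -0.4]
finger_gap: 0.0002
```

Run:
```python
from plan import *
s=arm.read_state();print(s['eef_pos'],s['joint_positions'].round(2),s['wrist_force'].round(1))
R,p=cur(s); print('tip',p+R[:,2]*.017,'rear edge',p+R[:,2]*.017-R[:,0]*.011)
im=viewer.get_image('scene')[:,:,::-1]; cv2.imwrite('pics/s15.png',cv2.resize(im[210:330,30:230],None,fx=4,fy=4,interpolation=cv2.INTER_CUBIC))
im=viewer.get_image('wrist')[:,:,::-1]; cv2.imwrite('pics/w7.png',im)
print(R.T@[0,0,-1])
```

```text
[ 0.5896684  -0.29755865  0.09524174] [-0.77  0.59  1.53  0.41  1.47 -0.92] [-0.2  0.1 -0.4]
tip [ 0.58952179 -0.2879899   0.08119121] rear edge [ 0.58963223 -0.29708076  0.07499896]
[-0.56293203  0.00147661  0.82650187]
```

View pics/s15.png

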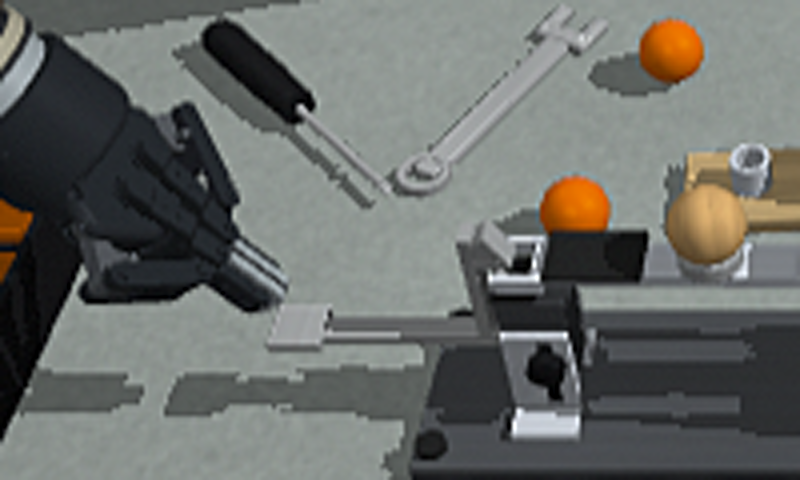

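View pics/w7.png

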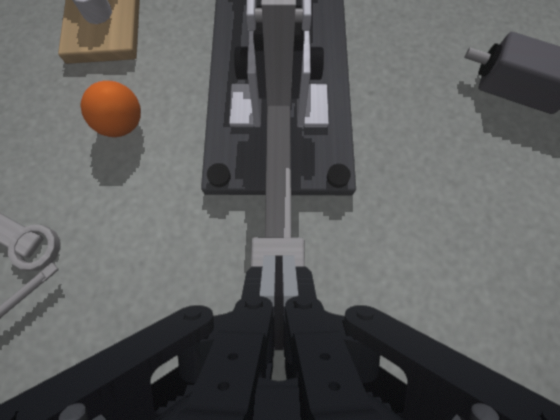

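>>> {"method": "jog_arm", "body": {"translation": [[11.5,0,8],[11.5,0,8],[8.5,0,12],[6,0,16],[6,0,16]], "rotation": [[0,0,0],[0,0,0],[0,0,0],[0,0,0],[0,0,0]], "gripper": [1,1,1,1,1]}}

```text
t: 18.3
eef_pos: [0.5882, -0.2837, 0.0829]
tool_rot: [-0.212, 0.672, 0.679, 0.206]
wrist_force: [-0.0, 0.5, 0.6]
finger_gap: -0.0002
```

Run:
```python
from plan import *
s=arm.read_state();print(s['eef_pos'],s['wrist_force'].round(1))
R,p=cur(s); print('tip',p+R[:,2]*.017,'rear edge',p+R[:,2]*.017-R[:,0]*.011)
im=viewer.get_image('scene')[:,:,::-1]; cv2.imwrite('pics/s16.png',cv2.resize(im[210:330,30:230],None,fx=4,fy=4,interpolation=cv2.INTER_CUBIC))
```

```text
[ 0.58824552 -0.28367346  0.08291945] [-0.   0.5  0.6]
tip [ 0.58807146 -0.27407087  0.06889233] rear edge [ 0.58815171 -0.28314701  0.06267805]
```

View pics/s16.png

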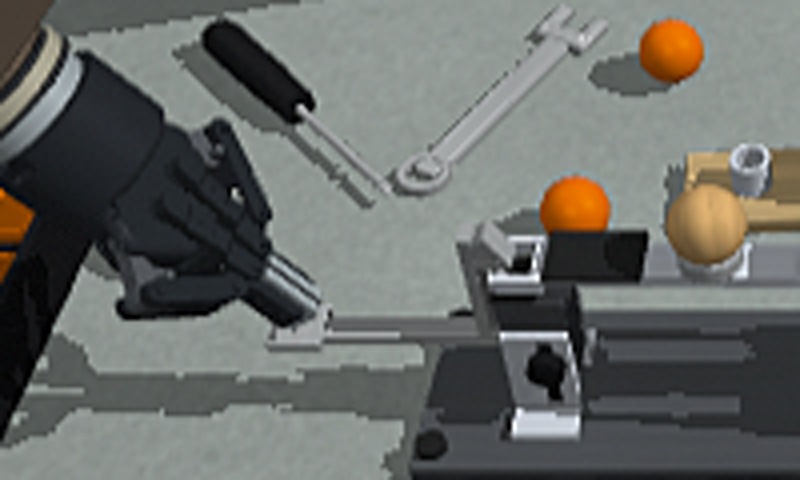

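>>> {"method": "jog_arm", "body": {"translation": [[-2.8,0,4.1],[-5.6,0,8.3],[-8.4,0,12.4],[-11.2,0,16.5],[-13,0,19],[-13,0,19]], "rotation": [[0,0,0],[0,0,0],[0,0,0],[0,0,0],[0,0,0],[0,0,0]], "gripper": [1,1,1,1,1,1]}}

```text
t: 18.95
eef_pos: [0.5884, -0.2835, 0.0601]
tool_rot: [-0.212, 0.672, 0.679, 0.206]
wrist_force: [0.4, 1.1, 0.4]
finger_gap: 0.0001
```

Run:
```python
from plan import *
s=arm.read_state();print(s['eef_pos'],s['wrist_force'].round(1))
im=viewer.get_image('scene')[:,:,::-1]; cv2.imwrite('pics/s17.png',im)
```

```text
[ 0.5883828  -0.28351101  0.06013753] [0.4 1.1 0.4]
```

View pics/s17.png

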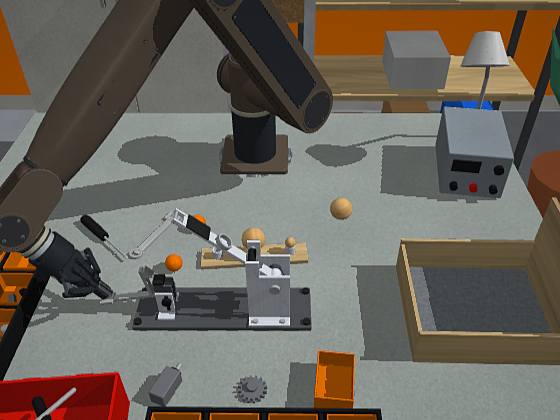

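The arm let off and the ball is in flight (341,208). Backing off upward.

>>> {"method": "jog_arm", "body": {"translation": [[6,0,-8],[10,0,-20],[10,0,-45],[10,0,-75],[10,0,-95],[10,0,-100],[10,0,-100],[10,0,-100],[10,0,-100],[10,0,-100]], "rotation": [[0,0,0],[0,0,0],[0,0,0],[0,0,0],[0,0,0],[0,0,0],[0,0,0],[0,0,0],[0,0,0],[0,0,0]], "gripper": [1,1,1,1,1,1,1,1,1,1]}}

```text
t: 20.0
eef_pos: [0.5892, -0.3311, 0.1481]
tool_rot: [-0.212, 0.672, 0.679, 0.206]
wrist_force: [0.8, 0.6, -0.2]
finger_gap: 0.0003
```

Run:
```python
from plan import *
s=arm.read_state();print(s['eef_pos'],s['wrist_force'].round(1))
cv2.imwrite('pics/s18.png',viewer.get_image('scene')[:,:,::-1])
cv2.imwrite('pics/t18.png',viewer.get_image('top')[:,:,::-1])
```

```text
[ 0.58920624 -0.33105898  0.14808248] [ 0.8  0.6 -0.2]
```

View pics/s18.png

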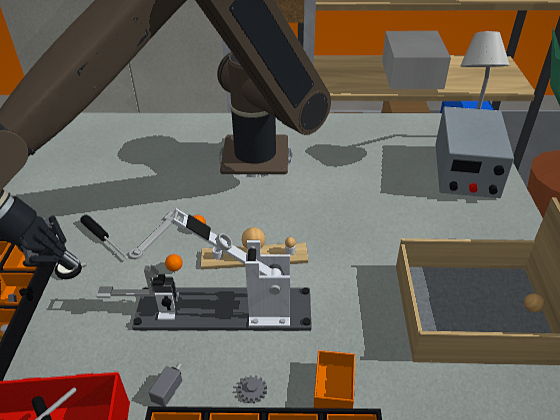

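View pics/t18.png

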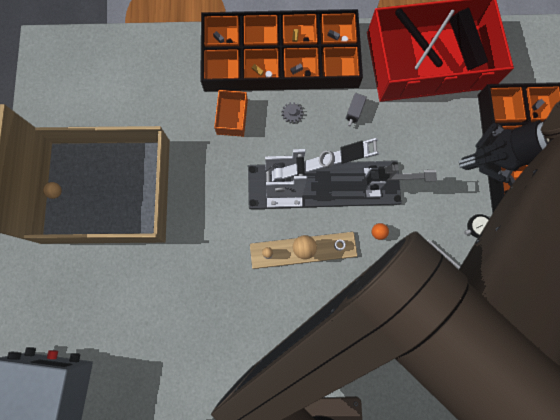

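>>> {"method": "jog_arm", "body": {"translation": [[0,0,-5],[0,0,-5],[0,0,-5],[0,0,-5],[0,0,-5],[0,0,-5],[0,0,-5],[0,0,-5],[0,0,-5],[0,0,-5]], "rotation": [[0,0,0],[0,0,0],[0,0,0],[0,0,0],[0,0,0],[0,0,0],[0,0,0],[0,0,0],[0,0,0],[0,0,0]], "gripper": [1,1,1,1,1,1,1,1,1,1]}}

```text
t: 21.1
eef_pos: [0.5896, -0.3349, 0.1535]
tool_rot: [-0.211, 0.672, 0.679, 0.206]
wrist_force: [0.1, -0.2, -0.6]
finger_gap: 0.0001
```

Run:
```python
from plan import *
im=viewer.get_image('scene')[:,:,::-1]; cv2.imwrite('pics/s19.png',im)
im=viewer.get_image('top')[:,:,::-1]; cv2.imwrite('pics/t19.png',cv2.resize(im[90:280,0:380],None,fx=2,fy=2))
```

```text
(no output)
```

View pics/s19.png

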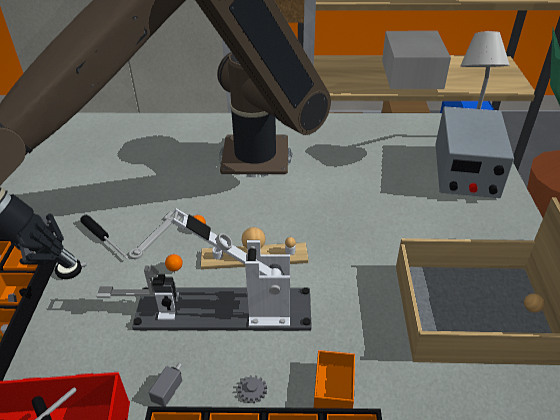

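View pics/t19.png

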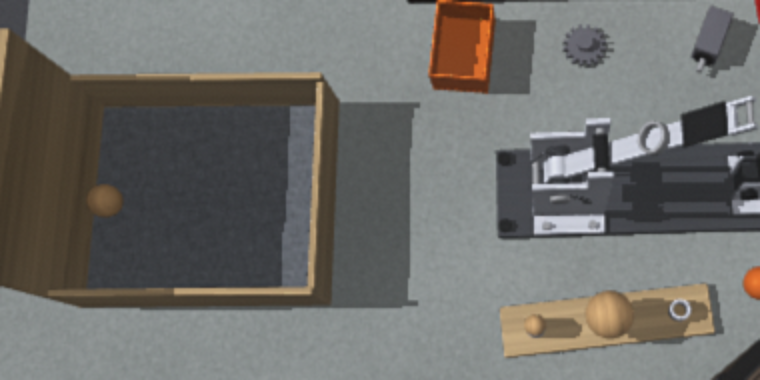

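The ball is at rest in the box (534,302, unchanged over 1 s), and the arm is against its stop. The other two balls are on their tubes.

```bash
python3 -c "
from bench import arm
print(arm.close_job(), arm.read_state()['t'])"
```

```text
the job is handed in; nothing more can be done
the job is handed in; nothing more can be done
```

The test shot worked: the middle-sized ball landed in the catch box, and I handed the job in at about 21 s. The hand-in gave no verdict.

**Cocking:** I pressed the arm back until the latch clicked at about 0.72 rad, where the upward force on the gripper fell from about 9 N to 6 N. To be sure of the catch I pressed about 1.3 mm further, to about 8 N. When I backed off, the arm stayed caught and the measured force dropped to nearly zero.

**Loading and firing:** I took the wooden ball from its tube, set it on the seat and let go. I then pressed the trigger about 23 mm with the gripper leaning back, clear of the arm.

**Last checks:**
- **Thrown ball:** two pictures about 1 s apart show it at rest inside the box, near the far end board.
- **Throwing arm:** it is back up against its stop bar in the pictures; I did not measure its angle.
- **Other balls:** the small and large balls look unmoved on their tubes.
- **Gripper:** it stands clear of everything, and the wrist force is within the sensor's noise.

None of the checks failed. The position measurements from the different cameras differed by a few millimetres at the seat (up to about 9 mm across the arm). I used a middle value, and the ball seated properly.

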